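Ready the rack for a wet pair of shoes

ROBOT

A 6-joint arm with a two-finger parallel gripper is mounted at the origin on the work surface. World frame = base frame: x ahead of the robot, y to its left, z up, the work surface at z = 0. Lengths are in m, angles in rad, forces in N, time in s.
With the tool pointing down it reaches from about 0.375 to 0.9 m from the base axis. Payload 3.1 kg.
Tool frame: the origin (TCP) lies midway between the tips of the shut fingers; the grasp point (between the pads) lies 19 mm behind it (manip.pinch_z is the distance from the TCP to the grasp point, in m); z points along the fingers, y is the line along which they close (so a half turn about z gives the same grasp; the last joint's range is limited). The gripper opens to 85 mm and grips with 20 to 120 N. Pads are 22 mm wide; open, the fingers measure 114 mm over their backs; the gripper's body (76 mm by 85 mm) begins 54 mm behind the grasp point. The pads swing forward as they close: fully open they stand 13 mm farther back than shut.
Start: joints at [1.075, 0.527, 1.433, -0, 1.181, -0.178], TCP at [0.195, 0.594, 0.231] pointing down, gripper open.
Joint ranges: [-3.08, 3.08], [-0.75, 2.2], [0.22, 2.44], [-1.43, 4.57], [0, 2.65], [-2.85, 2.85]. Speed limits (rad/s): [2.79, 2.79, 3.14, 3.14, 3.14, 3.14].

INTERFACE

Orientations are given as a unit quaternion [x, y, z, w].
In Python, from station import manip, viewer, ticket gives the robot as it stands.
- The arm moves only by the shell command python3 -m creep 'ROWS' [FORCE]. ROWS is JSON, a list of rows, each an object with "slide": the shift along the tool's x, y, z in cm, a list of three; "angular": the turn, a rotation vector about the tool's x, y, z in rad, a list of three; "claw": the opening, from -1 (shut) to 1 (fully open). A call has 1 to 10 rows; each row shifts and turns the commanded pose from where the row before left it, along the tool's axes as they then stand; what a row does not reach is not made up. A row lasts 1/12 s, in which the tool goes at most 41.7 mm and 7.16 degrees, less where a joint would pass 70% of its speed; a pose out of reach is approached as far as the arm can. A call with a gripper value outside its range is refused whole. The fingers move at their own pace and stop on an object; FORCE is the grip in N (left out, the last holds). Time passes only in rows, so rows that do not move let the fingers close. It gives the time, the measured TCP pose, the force, the opening and the grip force at its end, in the units of the state.
- manip.sense(): the state, without advancing time (a new reading comes with each control period).
- viewer.snapshot(name): name is "scene" or "top" or "wrist"; returns the picture (480x640x3 uint8, blue, green, red); there is no depth.
- viewer.calibration(name): a dict with "fov_y" (degrees; the focal length in pixels is half the picture's height over the tangent of half this angle, whatever the lens; pixels are square), "cx", "cy" (the principal point, pixels), "T" (4x4, takes a point from camera to world coordinates); the wrist camera has in their place "tool_from_camera" (4x4, takes a point from camera to tool coordinates, whose origin is the TCP and whose axes are the flange's). Camera axes: x right, y up, looking along -z (the intrinsics and any distortion apply to the point x, -y, -z); pixel columns grow to the right and rows downward; lengths in m; the calibration is good to about 2 mm. A picture is of the moment at which its call begins: read the wrist's pose just before it. calibration takes no time and is no camera call.
- ticket.sign_off(): hands the job in; it is judged then, once.
The state is a dict: "t": time; "q": joint angles; "qd": joint speeds; "tau": joint torques, N m; "tcp_pos": TCP position; "tool_rot": TCP orientation; "force": force on the tool from outside, world axes, zero at the start; "ft_torque": the same for the moment, N m; "finger_gap": opening from 0.0 (shut) to 1.0 (fully open); "gripper_force": force on a finger pad.
Only numpy, scipy, OpenCV 4.12 (cv2) and the standard library are available. Lean on these libraries where they do the work, as an engineer would, in place of code of your own. Each camera call takes 0.05 s, during which the arm holds its last target. There are 200 camera calls.

TASK

Get the shoe rack ready for a wet pair of shoes: first hang the shoe hanger (the upside-down U with a grip tab on top) over the rail on the rack, one leg each side of the bar, and let go of it. Then press the rack's sprung drip flap down with the fingertips until it is level, flush with the two fixed arms beside it and not pushed on below them, and finish while still holding it there. Leave the other things where they are.

Things in the scene. Friction and masses are not known exactly. Their poses are not given: they have to be found in the camera images.
- rack: low dark metal shoe rack, fixed, 180 (x) x 540 (y) x 110 high; origin at the centre of its footprint on the ledge, x axis pointing away from the robot at yaw 0, y along its length. Its flat deck, 110 above the ledge, carries the rail and the flap frame side by side, one at the left and one at the right (either way round, centres 280 apart), and the cream jar between them
- rail: steel rail, fixed on the deck: two upright posts and a horizontal round bar along its y, 12 in diameter, 158 clear between the posts; origin on the deck below the bar's middle, axes as the rack's
- rail_mid (a point): middle of the bar's length, on its axis, 85 above the deck; same axes as the rail
- frame: fixed frame of the sprung flap, 150 (x) x 152 (y), on the deck, same axes as the rack: two level arms along x, 136 apart (clear), tops 58 above the deck, on short legs; origin on the deck under the middle of the frame. It carries the flap
- frame_hinge (a point): middle of the flap's hinge axis (along y) at the far (+x) end of the frame, 55 above the deck; same axes as the frame
- flap (a joint): angle of the aluminium flap (140 from hinge to free edge, 124 wide, 6 thick) between the two arms: 0 = at rest, sprung up, free edge (robot's side) 0.6 rad above level; grows as pressed; 0.6 = level, top flush with the arms' tops, 3 above the hinge axis; 0.9 = bottom stop. Springs back when let go. At 95 from the hinge: about 4 N to start, 9 N at level
- flap_press (a point): point on the flap's top face, on its middle line, 95 from the hinge; moves with the flap
- hanger: white plastic shoe hanger, 130 g, an upside-down U standing on the ledge in one of three places shared with tin and brush: 64 over the foot lips (x) x 40 wide (y) x 106 tall; legs 4 thick, 28 clear between them in x, slot open along y; crown 65 to 70 above the feet; grip tab on top 14 (x) x 30 (y), from 70 to 106. Origin at the centre of its underside, z up
- hanger_saddle (a point): middle of the crown's underside, which rests on the bar when hung; 65 above the hanger's origin
- hanger_tab (a point): a point within the grip tab, 94 above the hanger's origin, 24 above the crown's top; same axes as the hanger
- tin: closed round steel shoe polish tin, 76 across, 26 high, on the ledge; origin under its centre; bystander
- brush: bristle brush, 120 x 45 x 40 high, wooden back, on the ledge; origin under its centre; bystander
- shoe_tree: wooden shoe tree, about 222 x 60 x 48 high, on the ledge at the left; origin underneath, near its middle; bystander
- shoe_horn: black plastic shoe horn lying flat, 200 x 34 x 8, on the ledge at the right; origin underneath, near its middle; bystander
- jar: glass jar of shoe cream, 44 across, about 42 high, on the deck between rail and flap; origin under its centre; bystander
- spray: steel spray can, 52 across, 150 high, upright on the ledge at the far right; origin under its centre; bystander
Mind the look-alikes: they are no part of the job. What is shaped like the hanger but orange or red is not meant.

How it is judged:
On the way, in this order (a step that is already met when the one before it is completed fails the run):
1. the hanger hangs on the bar, let go of, with the flap still up (x of hanger_saddle in the frame of rail_mid between -0.025 and 0.025 m and y of hanger_saddle in the frame of rail_mid between -0.07 and 0.07 m and z of hanger_saddle in the frame of rail_mid between 0 and 0.02 m and angle between hanger's own z axis and vertical below 0.4 rad and contact force between hanger and rail above 0.3 N and contact force between each of the arm, the fingers and hanger below 0.05 N and contact force between hanger and rack below 0.05 N and linear speed of hanger below 0.05 m/s and value of joint flap below 0.2 rad), for 0.3 s.
2. the fingers press the flap level (value of joint flap between 0.5 and 0.7 rad and contact force between the fingers and frame above 2 N), for 0.5 s.
At the end, for the whole second after the job is handed in: the hanger hangs still on the bar (crown within 25 mm across it, 70 mm along it, 20 mm above its axis, tilt under 0.4 rad), carried by the rail alone, untouched by the robot; the fingers hold the flap (over 2 N) within 0.1 rad of level (joint 0.5 to 0.7) (all of step 2 and x of hanger_saddle in the frame of rail_mid between -0.025 and 0.025 m and y of hanger_saddle in the frame of rail_mid between -0.07 and 0.07 m and z of hanger_saddle in the frame of rail_mid between 0 and 0.02 m and angle between hanger's own z axis and vertical below 0.4 rad and contact force between hanger and rail above 0.3 N and contact force between each of the arm, the fingers and hanger below 0.05 N and contact force between hanger and rack below 0.05 N and linear speed of hanger below 0.05 m/s); the arm keeps its last pose, push and grip.
It fails at once if another loose thing (tin, brush, shoe tree, shoe horn, jar, spray can) is moved more than 30 mm (distance of any of tin, brush, shoe_tree, shoe_horn, jar, spray from where it was at the start of the episode above 0.03 m).
It also fails if it takes over 51 s, if anything falls off the work surface, if the arm or the gripper's body presses on something with over 40 N, if the wrist force passes 120 N, or if a joint passes its speed limit or range.

## Working session

There is one attempt and no reset: what is moved stays moved. The work goes in short steps, Python scripts to look and compute and a shell command to move; the robot and the scene stay as the last step left them, time stands still between calls to the robot, and variables do not carry over. Pictures are saved under pics/ and viewed, at most 13 in all, crops included, and the job is handed in when it is done.

```bash
mkdir -p pics; ls
python3 - <<'E'
from station import manip, viewer
import cv2,json,numpy as np
np.set_printoptions(precision=4,suppress=True)
print(manip.sense())
for n in("scene","top","wrist"):
    cv2.imwrite(f"pics/{n}0.png",viewer.snapshot(n)); print(n,viewer.calibration(n))
E
```

```text
pics
{'t': 0.0, 'q': array([ 1.0745,  0.5285,  1.4339,  0.    ,  1.1814, -0.1785]), 'qd': array([ 0.0016,  0.0027, -0.0001,  0.0012,  0.0007, -0.    ]), 'tau': array([ -0.0008, -44.2355, -17.8017,  -0.0001,   0.0084,  -0.    ]), 'tcp_pos': array([0.1949, 0.5931, 0.2303]), 'tool_rot': array([ 0.1582,  0.9874, -0.001 , -0.0004]), 'force': array([-0.5728,  0.1556,  0.2761]), 'ft_torque': array([ 0.0026, -0.0396, -0.001 ]), 'gripper_force': 0.0, 'finger_gap': 1.00372686665983}
scene {'fov_y': 53.0185603852778, 'cx': 321.76780765786555, 'cy': 245.27194062658177, 'T': array([[-0.669 , -0.6135,  0.4196,  1.0403],
       [ 0.7432, -0.5583,  0.3687,  0.4171],
       [ 0.0081,  0.5585,  0.8295,  1.0551],
       [ 0.    ,  0.    ,  0.    ,  1.    ]])}
top {'fov_y': 43.195630915186825, 'cx': 325.5044848362509, 'cy': 239.34139662421492, 'T': array([[ 0.0176,  0.9943, -0.1055,  0.3689],
       [-0.9998,  0.0173, -0.0039,  0.0096],
       [-0.0021,  0.1056,  0.9944,  1.8444],
       [ 0.    ,  0.    ,  0.    ,  1.    ]])}
wrist {'fov_y': 61.11925003663952, 'cx': 322.2042013078851, 'cy': 232.7107679779347, 'tool_from_camera': array([[-0.0006,  0.9609,  0.277 ,  0.0712],
       [ 1.    ,  0.0008, -0.0007, -0.0005],
       [-0.0009,  0.277 , -0.9609, -0.1433],
       [ 0.    ,  0.    ,  0.    ,  1.    ]])}
```

View pics/scene0.png

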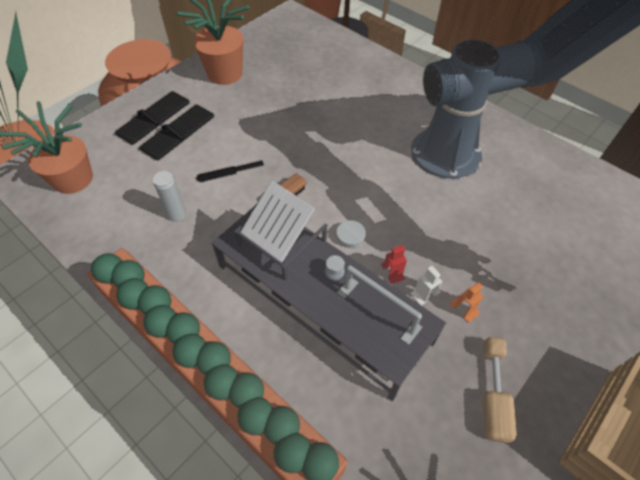

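View pics/top0.png

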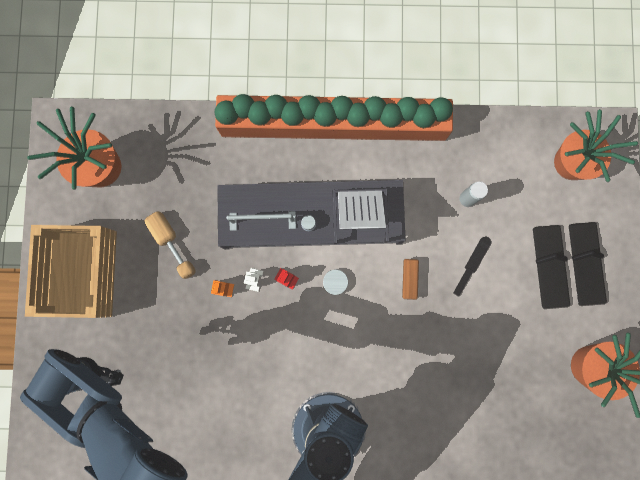

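The scene picture shows the white hanger at (428,287). Its look-alikes are red at (397,263) and orange at (470,300). In the top picture they are white (253,279), red (288,278) and orange (222,288). The rail is at the left (+y), with its bar from (232,217) to (293,214) in the top picture. The flap is at the right, around (362,210). I choose the white one. Next: triangulate roughly, then take closer views.

```bash
cat > h.py <<'E'
import numpy as np,cv2
from station import manip,viewer
from scipy.spatial.transform import Rotation as R
np.set_printoptions(precision=4,suppress=True)
def T_of(name,s=None):
    c=viewer.calibration(name)
    if name!="wrist": return c,np.array(c["T"])
    T=np.eye(4);T[:3,:3]=R.from_quat(s["tool_rot"]).as_matrix();T[:3,3]=s["tcp_pos"]
    return c,T@np.array(c["tool_from_camera"])
def ray(c,T,uv):
    f=240/np.tan(np.radians(c["fov_y"])/2)
    d=T[:3,:3]@np.array([(uv[0]-c["cx"])/f,-(uv[1]-c["cy"])/f,-1]); return T[:3,3],d/np.linalg.norm(d)
def atz(c,T,uv,z):
    o,d=ray(c,T,uv); return o+d*(z-o[2])/d[2]
def proj(c,T,p):
    f=240/np.tan(np.radians(c["fov_y"])/2); q=np.linalg.inv(T)@np.append(p,1)
    return np.array([c["cx"]-f*q[0]/q[2],c["cy"]+f*q[1]/q[2]])
def tri(*rs):
    A=sum(np.eye(3)-np.outer(d,d) for o,d in rs);b=sum((np.eye(3)-np.outer(d,d))@o for o,d in rs)
    p=np.linalg.solve(A,b); return p,[np.linalg.norm(np.cross(p-o,d)) for o,d in rs]
def shot(fn):
    s=manip.sense(); im=viewer.snapshot("wrist"); cv2.imwrite(f"pics/{fn}.png",im)
    np.savez(f"pics/{fn}.npz",**{k:s[k] for k in("tcp_pos","tool_rot")}); return im
def load(fn): return T_of("wrist",np.load(f"pics/{fn}.npz"))
E
python3 - <<'E'
from h import *
t=T_of("top");s=T_of("scene")
for n,a,b in[("hanger",(253,274),(433,272)),("bar L",(232,216),(417,315)),("bar R",(293,214),(352,268)),("tin",(335,281),(350,232)),("jar",(308,222),(335,262))]:
    print(n,*tri(ray(*t,a),ray(*s,b)))
t0=cv2.imread("pics/top0.png")[200:300,205:305];s0=cv2.imread("pics/scene0.png")[230:330,375:475]
cv2.imwrite("pics/c1.png",np.hstack([cv2.resize(x,(400,400),interpolation=cv2.INTER_CUBIC) for x in(t0,s0)]))
E
```

```text
hanger [0.4471 0.2283 0.1073] [np.float64(0.006460423200304903), np.float64(0.006460423200304882)]
bar L [0.6025 0.2792 0.1914] [np.float64(0.004813889000169367), np.float64(0.004813889000169477)]
bar R [0.6086 0.1131 0.194 ] [np.float64(0.007487511040866488), np.float64(0.0074875110408666)]
tin [ 0.4372 -0.0141  0.024 ] [np.float64(0.00030382307232624644), np.float64(0.00030382307232621527)]
jar [0.5967 0.0667 0.1513] [np.float64(0.0002644254743398005), np.float64(0.00026442547433976223)]
```

View pics/c1.png

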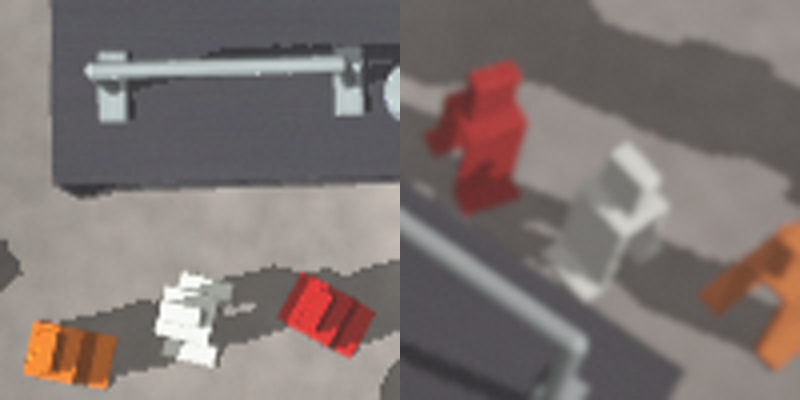

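White hanger confirmed at about (0.447, 0.228): crop left (195,315), crop right (612,220). The heights agree with the text (0.107 top, bar 0.19). I'll turn the tool so it closes along world x and move over for wrist views.

```bash
python3 -m creep '[{"slide":[0,0,-0.7],"angular":[0,0,0.1257],"claw":1},{"slide":[0,0,-0.7],"angular":[0,0,0.1257],"claw":1},{"slide":[0,0,-0.7],"angular":[0,0,0.1257],"claw":1},{"slide":[0,0,-0.7],"angular":[0,0,0.1257],"claw":1},{"slide":[0,0,-0.7],"angular":[0,0,0.1257],"claw":1},{"slide":[0,0,-0.7],"angular":[0,0,0.1257],"claw":1},{"slide":[0,0,-0.7],"angular":[0,0,0.1257],"claw":1},{"slide":[0,0,-0.7],"angular":[0,0,0.1257],"claw":1},{"slide":[0,0,-0.7],"angular":[0,0,0.1257],"claw":1},{"slide":[0,0,-0.7],"angular":[0,0,0.1257],"claw":1}]'
python3 -m creep '[{"slide":[-3.2,2.2,0],"angular":[0,0,0],"claw":1},{"slide":[-3.2,2.2,0],"angular":[0,0,0],"claw":1},{"slide":[-3.2,2.2,0],"angular":[0,0,0],"claw":1},{"slide":[-3.2,2.2,0],"angular":[0,0,0],"claw":1},{"slide":[-3.2,2.2,0],"angular":[0,0,0],"claw":1},{"slide":[-3.2,2.2,0],"angular":[0,0,0],"claw":1},{"slide":[-3.2,2.2,0],"angular":[0,0,0],"claw":1},{"slide":[-3.2,2.2,0],"angular":[0,0,0],"claw":1},{"slide":[-3.2,2.2,0],"angular":[0,0,0],"claw":1},{"slide":[-3.2,2.2,0],"angular":[0,0,0],"claw":1}]'
python3 -m creep '[{"slide":[0,0,0],"angular":[0,0,0],"claw":1},{"slide":[0,0,0],"angular":[0,0,0],"claw":1},{"slide":[0,0,0],"angular":[0,0,0],"claw":1}]'
python3 -c "from h import *; shot('w1')"
```

```text
t: 0.98
tcp_pos: [0.1951, 0.5934, 0.3012]
tool_rot: [0.708, 0.706, -0.001, 0.0]
force: [-0.2, 0.0, 0.4]
finger_gap: 1.002
gripper_force: 0.0
t: 1.82
tcp_pos: [0.4167, 0.2726, 0.3012]
tool_rot: [0.706, 0.708, -0.0, -0.0]
force: [0.4, -0.4, -0.8]
finger_gap: 1.003
gripper_force: 0.0
t: 2.07
tcp_pos: [0.4158, 0.2743, 0.3011]
tool_rot: [0.706, 0.708, -0.0, -0.0]
force: [-0.5, -1.2, -0.2]
finger_gap: 1.001
gripper_force: 0.0
```

View pics/w1.png

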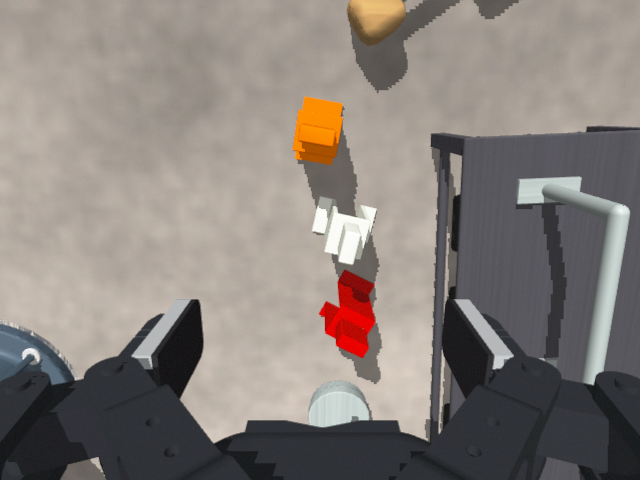

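w1 shows the white hanger at about (345,232), between orange (318,130) and red (350,315). The bar's near end is at (615,210). I'll take a second view from another place.

```bash
python3 -m creep '[{"slide":[-2.5,1.5,0],"angular":[0,0,0],"claw":1},{"slide":[-2.5,1.5,0],"angular":[0,0,0],"claw":1},{"slide":[-2.5,1.5,0],"angular":[0,0,0],"claw":1},{"slide":[-2.5,1.5,0],"angular":[0,0,0],"claw":1},{"slide":[0,0,0],"angular":[0,0,0],"claw":1},{"slide":[0,0,0],"angular":[0,0,0],"claw":1},{"slide":[0,0,0],"angular":[0,0,0],"claw":1}]'
python3 - <<'E'
from h import *
b=shot('w2'); a=cv2.imread('pics/w1.png')
print(manip.sense()["tcp_pos"])
c,T=load('w2'); u=proj(c,T,[.447,.228,.1]);print(u)
x,y=[int(v) for v in u]; x0=max(0,x-50);y0=max(0,y-50); print(x0,y0)
print(a.shape)
k=lambda i,X,Y:cv2.resize(i[Y:Y+100,X:X+100],(400,400),interpolation=cv2.INTER_CUBIC)
cv2.imwrite('pics/c2.png',np.vstack([np.hstack([k(a,295,180),k(b,x0,y0)])]))
E
```

```text
t: 2.7
tcp_pos: [0.4755, 0.1759, 0.3011]
tool_rot: [0.705, 0.709, -0.0, -0.001]
force: [-0.4, 0.7, -0.2]
finger_gap: 0.999
gripper_force: 0.0
[0.4754 0.176  0.3012]
[289.4645 138.5206]
239 88
(480, 640, 3)
```

View pics/c2.png

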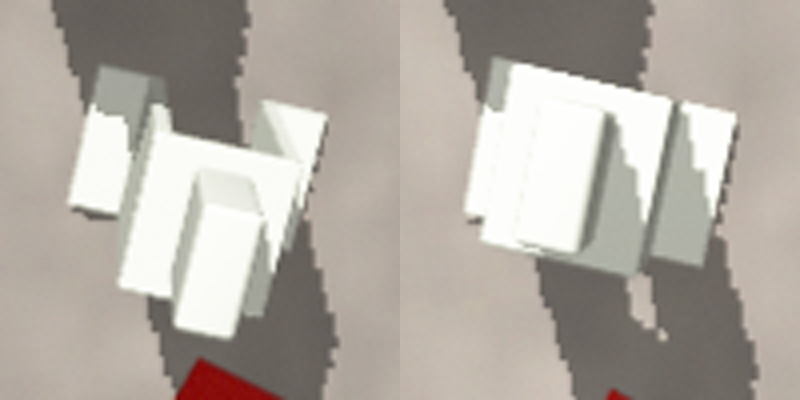

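View pics/w2.png

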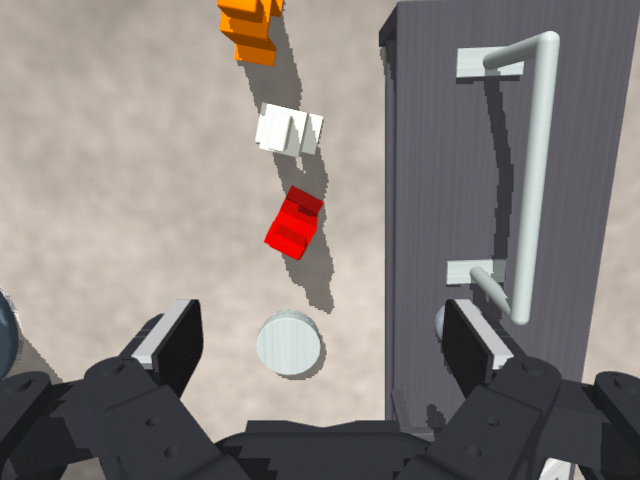

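In w2 the hanger is at (289,130), and its tab and crown corners read clearly in the crops. The bar runs from (548,40) to (518,318). Now to triangulate.

Run:
```python
from h import *
A=load('w1');B=load('w2')
a=lambda u,v:(295+u/4,180+v/4); b=lambda u,v:(239+u/4,88+v/4)
P={}
for n,p,q in[("tabTL",(203,203),(145,100)),("tabTR",(265,213),(207,112)),("tabBR",(233,340),(180,252)),("tabBL",(172,328),(118,240)),("crTL",(165,133),(112,62)),("crTR",(300,160),(272,98)),("crBL",(118,287),(82,240))]:
    P[n],e=tri(ray(*A,a(*p)),ray(*B,b(*q))); print(n,P[n],e[0])
print("tabmid",sum(P[k] for k in P if k[:3]=="tab")/4)
d=P["crTR"]-P["crTL"];print("yaw",np.arctan2(d[1],d[0]));d=P["crTL"]-P["crBL"];print("yaw",np.arctan2(d[1],d[0])-np.pi/2)
d=P["tabTL"]-P["tabBL"];print("yaw tab",np.arctan2(d[1],d[0])-np.pi/2)
for p,q in[((106+511,212),(548,40))]: print("bar corner",*tri(ray(*A,p),ray(*B,q)))
l,r=atz(*B,(547,40),.195),atz(*B,(519,316),.195)
print("bar@.195",l,r,np.linalg.norm(l-r),np.arctan2(*(l-r)[:2]))
for uv in[(399,2),(386,100),(386,400)]: print("deck front",atz(*B,uv,.11))
s=T_of("scene");t=T_of("top")
print(proj(*t,l),proj(*t,r),proj(*s,l),proj(*s,r))
```

```text
tabTL [0.4356 0.248  0.1016] 0.0004219357135520756
tabTR [0.4487 0.2459 0.1033] 6.99344003884951e-05
tabBR [0.4425 0.2182 0.1072] 0.0004846075112703835
tabBL [0.4294 0.2202 0.1047] 0.0007685230937883443
crTL [0.4269 0.2567 0.0752] 0.0009336052913808487
crTR [0.4603 0.2489 0.0676] 8.358164269734387e-05
crBL [0.4171 0.2178 0.0702] 0.0002968267334566932
tabmid [0.439  0.2331 0.1042]
yaw -0.2293308819391424
yaw -0.2462979945256174
yaw tab -0.22190296311698376
bar corner [0.5997 0.2871 0.1962] [np.float64(0.0004939083204887119), np.float64(0.0004939083204887119)]
bar@.195 [0.6002 0.2876 0.195 ] [0.6081 0.1162 0.195 ] 0.17151149505752772 -0.04586337117569697
deck front [0.5302 0.3269 0.11  ]
deck front [0.5239 0.2582 0.11  ]
deck front [ 0.537  -0.0187  0.11  ]
[227.1015 217.2761] [289.5031 215.5091] [419.0183 315.4839] [349.7885 267.8429]
```

Everything is consistent: tab 28 mm long, tops at 0.104 and 0.070, bar at z 0.196, about 170 long. Hanger tab centre (0.439, 0.233), yaw −0.23. Rail middle (0.604, 0.202, 0.195), rack yaw +0.046. Moving above the tab.

```bash
python3 -m creep '[{"slide":[1.9,-1.2,0],"angular":[0,0,0],"claw":1},{"slide":[1.9,-1.2,0],"angular":[0,0,0],"claw":1},{"slide":[1.9,-1.2,0],"angular":[0,0,0],"claw":1},{"slide":[0,0,3],"angular":[0,0,0.118],"claw":1},{"slide":[0,0,3],"angular":[0,0,0.118],"claw":1},{"slide":[0,0,3],"angular":[0,0,0],"claw":1},{"slide":[0,0,3],"angular":[0,0,0],"claw":1},{"slide":[0,0,0],"angular":[0,0,0],"claw":1},{"slide":[0,0,0],"angular":[0,0,0],"claw":1},{"slide":[0,0,0],"angular":[0,0,0],"claw":1}]'
python3 -c "from h import *; shot('w3');c,T=load('w3');print([proj(c,T,p) for p in([.439,.233,.105],[.439,.233,.094])])"
```

```text
t: 3.58
tcp_pos: [0.4409, 0.2324, 0.1826]
tool_rot: [0.784, 0.621, 0.001, 0.0]
force: [0.2, 0.4, -0.1]
finger_gap: 0.996
gripper_force: 0.0
[array([320.2131, 243.4425]), array([320.274, 237.888])]
```

View pics/w3.png

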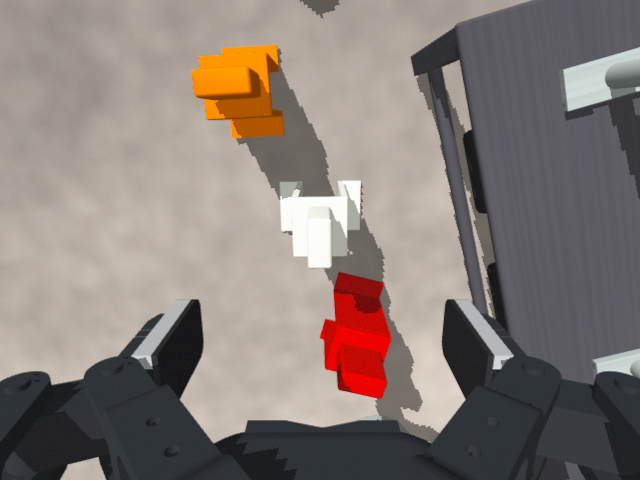

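w3 shows the tab square to the fingers at (319,240), matching the prediction. Descend and grip.

```bash
python3 -m creep '[{"slide":[0,-0.2,2.5],"angular":[0,0,0],"claw":1},{"slide":[0,0,2.5],"angular":[0,0,0],"claw":1},{"slide":[0,0,2.5],"angular":[0,0,0],"claw":1},{"slide":[0,0,2],"angular":[0,0,0],"claw":1},{"slide":[0,0,0.9],"angular":[0,0,0],"claw":1},{"slide":[0,0,0],"angular":[0,0,0],"claw":1},{"slide":[0,0,0],"angular":[0,0,0],"claw":1}]' 40
python3 -m creep '[{"slide":[0,0,0],"angular":[0,0,0],"claw":-1},{"slide":[0,0,0],"angular":[0,0,0],"claw":-1},{"slide":[0,0,0],"angular":[0,0,0],"claw":-1},{"slide":[0,0,0],"angular":[0,0,0],"claw":-1},{"slide":[0,0,0],"angular":[0,0,0],"claw":-1},{"slide":[0,0,0],"angular":[0,0,0],"claw":-1},{"slide":[0,0,0],"angular":[0,0,0],"claw":-1},{"slide":[0,0,0],"angular":[0,0,0],"claw":-1},{"slide":[0,0,0],"angular":[0,0,0],"claw":-1},{"slide":[0,0,0],"angular":[0,0,0],"claw":-1}]' 40
```

```text
t: 4.22
tcp_pos: [0.4395, 0.2322, 0.0784]
tool_rot: [0.784, 0.62, 0.001, 0.0]
force: [0.3, -0.4, 0.3]
finger_gap: 0.999
gripper_force: 0.0
t: 5.05
tcp_pos: [0.4387, 0.232, 0.0776]
tool_rot: [0.785, 0.62, 0.0, 0.0]
force: [0.7, 0.7, 5.3]
finger_gap: 0.156
gripper_force: 45.9
```

Gripped, with the opening at 13.3 mm as expected. Lift, turn to the rack's yaw, and carry over the bar.

```bash
python3 -m creep '[{"slide":[0,0,-1.5],"angular":[0,0,0],"claw":-1},{"slide":[0,0,-3.5],"angular":[0,0,0],"claw":-1},{"slide":[0,0,-4],"angular":[0,0,0],"claw":-1},{"slide":[0,0,-4],"angular":[0,0,0],"claw":-1},{"slide":[0,0,-4],"angular":[0,0,0],"claw":-1},{"slide":[0,0,-4],"angular":[0,0,0],"claw":-1},{"slide":[0,0,-3],"angular":[0,0,-0.094],"claw":-1},{"slide":[0,0,0],"angular":[0,0,-0.094],"claw":-1},{"slide":[0,0,0],"angular":[0,0,-0.094],"claw":-1},{"slide":[0,0,0],"angular":[0,0,0],"claw":-1}]' 
python3 -m creep '[{"slide":[-0.75,3,0],"angular":[0,0,0],"claw":-1},{"slide":[-0.75,3,0],"angular":[0,0,0],"claw":-1},{"slide":[-0.75,3,0],"angular":[0,0,0],"claw":-1},{"slide":[-0.75,3,0],"angular":[0,0,0],"claw":-1},{"slide":[-0.75,3,0],"angular":[0,0,0],"claw":-1},{"slide":[0,1.4,0],"angular":[0,0,0],"claw":-1},{"slide":[0,0,0],"angular":[0,0,0],"claw":-1},{"slide":[0,0,0],"angular":[0,0,0],"claw":-1},{"slide":[0,0,0],"angular":[0,0,0],"claw":-1}]'
python3 -c "
from h import *
shot('w4')
cv2.imwrite('pics/s4.png',viewer.snapshot('scene'))
a=cv2.imread('pics/w4.png');b=cv2.imread('pics/s4.png')[180:360,300:480]
cv2.imwrite('pics/c4.png',np.hstack([cv2.resize(a,(400,300)),cv2.resize(b,(400,300),interpolation=cv2.INTER_CUBIC)]))"
```

```text
t: 5.88
tcp_pos: [0.4379, 0.2317, 0.3173]
tool_rot: [0.689, 0.725, -0.0, -0.0]
force: [-0.8, -0.3, -2.1]
finger_gap: 0.157
gripper_force: 45.0
t: 6.63
tcp_pos: [0.6024, 0.2025, 0.316]
tool_rot: [0.69, 0.724, -0.001, -0.001]
force: [-0.2, 0.1, -1.8]
finger_gap: 0.153
gripper_force: 45.0
```

View pics/c4.png

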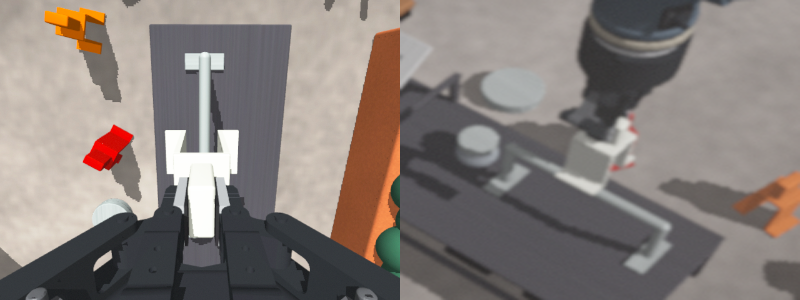

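c4: the slot straddles the bar. The legs are at columns 166 to 238 and the bar at 205, so +1.5 mm in tool y. Lower it.

```bash
python3 -m creep '[{"slide":[0,0.15,1.5],"angular":[0,0,0],"claw":-1},{"slide":[0,0,1.5],"angular":[0,0,0],"claw":-1},{"slide":[0,0,1.5],"angular":[0,0,0],"claw":-1},{"slide":[0,0,1.5],"angular":[0,0,0],"claw":-1},{"slide":[0,0,1.5],"angular":[0,0,0],"claw":-1},{"slide":[0,0,1.5],"angular":[0,0,0],"claw":-1},{"slide":[0,0,0.5],"angular":[0,0,0],"claw":-1},{"slide":[0,0,0.3],"angular":[0,0,0],"claw":-1},{"slide":[0,0,0],"angular":[0,0,0],"claw":-1},{"slide":[0,0,0],"angular":[0,0,0],"claw":-1}]'
python3 -m creep '[{"slide":[0,0,0.1],"angular":[0,0,0],"claw":-1},{"slide":[0,0,0.1],"angular":[0,0,0],"claw":-1},{"slide":[0,0,0],"angular":[0,0,0],"claw":-1},{"slide":[0,0,0],"angular":[0,0,0],"claw":-1}]'
```

```text
t: 7.57
tcp_pos: [0.6058, 0.2028, 0.2203]
tool_rot: [0.69, 0.724, 0.001, 0.001]
force: [-0.0, 0.6, -1.7]
finger_gap: 0.159
gripper_force: 44.9
t: 7.9
tcp_pos: [0.6057, 0.2025, 0.2177]
tool_rot: [0.69, 0.724, 0.0, 0.0]
force: [-0.5, 0.3, -1.4]
finger_gap: 0.152
gripper_force: 44.9
```

```bash
python3 -m creep '[{"slide":[0,0,0.15],"angular":[0,0,0],"claw":-1},{"slide":[0,0,0.1],"angular":[0,0,0],"claw":-1},{"slide":[0,0,0],"angular":[0,0,0],"claw":-1},{"slide":[0,0,0],"angular":[0,0,0],"claw":-1}]'
python3 -m creep '[{"slide":[0,0,0.1],"angular":[0,0,0],"claw":-1},{"slide":[0,0,0],"angular":[0,0,0],"claw":-1},{"slide":[0,0,0],"angular":[0,0,0],"claw":-1}]'
```

```text
t: 8.23
tcp_pos: [0.6054, 0.2025, 0.2146]
tool_rot: [0.69, 0.724, -0.0, -0.0]
force: [-0.6, -0.4, -1.0]
finger_gap: 0.157
gripper_force: 44.9
t: 8.48
tcp_pos: [0.6055, 0.2025, 0.2137]
tool_rot: [0.69, 0.724, -0.0, -0.0]
force: [-0.5, 0.3, -1.4]
finger_gap: 0.153
gripper_force: 44.9
```

```bash
python3 -m creep '[{"slide":[0,0,0.1],"angular":[0,0,0],"claw":-1},{"slide":[0,0,0],"angular":[0,0,0],"claw":-1},{"slide":[0,0,0],"angular":[0,0,0],"claw":-1}]'
python3 -m creep '[{"slide":[0,0,0.1],"angular":[0,0,0],"claw":-1},{"slide":[0,0,0],"angular":[0,0,0],"claw":-1},{"slide":[0,0,0],"angular":[0,0,0],"claw":-1}]'
```

```text
t: 8.73
tcp_pos: [0.6056, 0.2026, 0.2136]
tool_rot: [0.69, 0.724, 0.0, 0.0]
force: [-1.5, -0.3, 3.5]
finger_gap: 0.16
gripper_force: 45.6
t: 8.98
tcp_pos: [0.6057, 0.2026, 0.2135]
tool_rot: [0.69, 0.724, 0.0, 0.0]
force: [-2.7, -0.4, 8.1]
finger_gap: 0.159
gripper_force: 46.5
```

Seated at z 0.2135, as predicted. Ease off and release.

```bash
python3 -m creep '[{"slide":[0,0,-0.15],"angular":[0,0,0],"claw":-1},{"slide":[0,0,0],"angular":[0,0,0],"claw":-0.5},{"slide":[0,0,0],"angular":[0,0,0],"claw":0},{"slide":[0,0,0],"angular":[0,0,0],"claw":0},{"slide":[0,0,0],"angular":[0,0,0],"claw":0},{"slide":[0,0,0],"angular":[0,0,0],"claw":0}]'
python3 -m creep '[{"slide":[0,0,-1],"angular":[0,0,0],"claw":0},{"slide":[0,0,-2],"angular":[0,0,0],"claw":0},{"slide":[0,0,-3],"angular":[0,0,0],"claw":0},{"slide":[0,0,-3],"angular":[0,0,0],"claw":0},{"slide":[0,0,-3],"angular":[0,0,0],"claw":-1},{"slide":[-2,0,0],"angular":[0,0,0],"claw":-1},{"slide":[-3,0,0],"angular":[0,0,0],"claw":-1},{"slide":[-3.5,0,0],"angular":[0,0,0],"claw":-1},{"slide":[-3.5,0,0],"angular":[0,0,0],"claw":-1},{"slide":[-3,0,0],"angular":[0,0,0],"claw":-1}]'
python3 -m creep '[{"slide":[0,0,0],"angular":[0,0,0],"claw":-1},{"slide":[0,0,0],"angular":[0,0,0],"claw":-1},{"slide":[0,0,0],"angular":[0,0,0],"claw":-1}]'
python3 -c "
from h import *
shot('w5')
cv2.imwrite('pics/s5.png',viewer.snapshot('scene'));cv2.imwrite('pics/t5.png',viewer.snapshot('top'))
a=cv2.imread('pics/w5.png');b=cv2.imread('pics/s5.png')[180:360,320:480]
cv2.imwrite('pics/c5.png',np.hstack([cv2.resize(a,(480,360)),cv2.resize(b,(320,360),interpolation=cv2.INTER_CUBIC)]))"
```

```text
t: 9.48
tcp_pos: [0.6055, 0.2025, 0.213]
tool_rot: [0.69, 0.724, -0.0, -0.0]
force: [-0.3, -0.6, -0.0]
finger_gap: 0.497
gripper_force: 0.0
t: 10.32
tcp_pos: [0.6129, 0.0509, 0.3343]
tool_rot: [0.69, 0.724, 0.0, 0.001]
force: [1.5, 0.7, 0.8]
finger_gap: -0.001
gripper_force: 0.0
t: 10.57
tcp_pos: [0.6129, 0.053, 0.3338]
tool_rot: [0.69, 0.724, 0.0, -0.0]
force: [0.6, 0.4, -0.1]
finger_gap: 0.001
gripper_force: 0.0
```

View pics/c5.png

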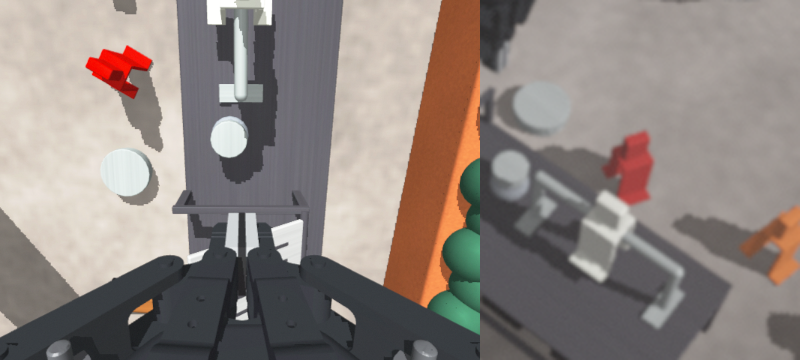

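c5: the hanger hangs upright on the bar, released, with the jar at its place (230,137 in the left part). Now check the frame's predicted place against the pictures.

Run:
```python
from h import *
B=load('w5');t=T_of("top");s=T_of("scene")
yaw=.046;M=np.array([[np.cos(yaw),-np.sin(yaw)],[np.sin(yaw),np.cos(yaw)]])
rm=np.array([.6042,.2019]); fc=rm+M@[0,-.28]
w=lambda x,y,z:np.append(fc+M@[x,y],z)
print("frame",fc,"press",w(-.025,0,.168))
for uv in[(233,280),(411,280)]: 
    p=atz(*B,uv,.168); print("arm end",p,(p[:2]-fc)@M)
# expected flap corners at rest in the top/scene picture, hinge at +.07
im=cv2.imread("pics/t5.png");sc=cv2.imread("pics/scene0.png")
for hx,col in((.07,(0,0,255)),):
  for y in(.062,-.062):
    for x,z in((hx,.168),(hx-.140*np.cos(.6)-.003*np.sin(.6),.165+.14*np.sin(.6)+.003)):
      for i,c in((im,t),(sc,s)):
        u=proj(*c,w(x,y,z)); cv2.circle(i,tuple(int(round(k*16)) for k in u),16,col,-1,shift=4)
t0=cv2.imread("pics/top0.png")
for y in(.062,-.062):
    for x,z in((.07,.168),(.07-.1172,.247)):
        u=proj(*t,w(x,y,z)); cv2.circle(t0,tuple(int(round(k*16)) for k in u),16,(0,0,255),-1,shift=4)
k=lambda i:cv2.resize(i,(400,400),interpolation=cv2.INTER_CUBIC)
cv2.imwrite("pics/c6.png",np.hstack([k(t0[160:260,310:410]),k(sc[170:270,220:320])]))
```

```text
frame [ 0.6171 -0.0778] press [ 0.5921 -0.079   0.168 ]
arm end [ 0.5419 -0.0093  0.168 ] [-0.072   0.0718]
arm end [ 0.6874 -0.0024  0.168 ] [0.0738 0.0721]
```

View pics/c6.png

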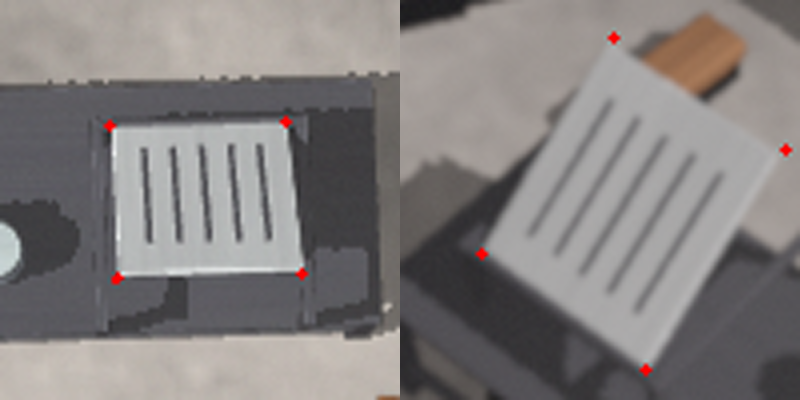

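The predicted flap corners land on both pictures within a couple of mm (red dots). Press point at level: (0.592, −0.079, 0.168). Moving above it with fingers shut.

```bash
python3 -m creep '[{"slide":[-3.25,-0.7,0],"angular":[0,0,0],"claw":-1},{"slide":[-3.25,-0.7,0],"angular":[0,0,0],"claw":-1},{"slide":[-3.25,-0.7,0],"angular":[0,0,0],"claw":-1},{"slide":[-3.25,-0.7,0],"angular":[0,0,0],"claw":-1},{"slide":[0,0,2],"angular":[0,0,0],"claw":-1},{"slide":[0,0,2],"angular":[0,0,0],"claw":-1},{"slide":[0,0,2],"angular":[0,0,0],"claw":-1},{"slide":[0,0,1],"angular":[0,0,0],"claw":-1},{"slide":[0,0,0],"angular":[0,0,0],"claw":-1},{"slide":[0,0,0],"angular":[0,0,0],"claw":-1}]'
python3 -m creep '[{"slide":[0,0,1],"angular":[0,0,0],"claw":-1},{"slide":[0,0,1],"angular":[0,0,0],"claw":-1},{"slide":[0,0,1],"angular":[0,0,0],"claw":-1},{"slide":[0,0,1],"angular":[0,0,0],"claw":-1},{"slide":[0,0,0],"angular":[0,0,0],"claw":-1},{"slide":[0,0,0],"angular":[0,0,0],"claw":-1}]'
```

```text
t: 11.55
tcp_pos: [0.5915, -0.0777, 0.2633]
tool_rot: [0.689, 0.725, -0.0, -0.0]
force: [1.4, 0.4, 0.3]
finger_gap: 0.002
gripper_force: 0.0
t: 12.05
tcp_pos: [0.5919, -0.0786, 0.2231]
tool_rot: [0.69, 0.724, 0.0, 0.0]
force: [1.7, 0.6, 3.7]
finger_gap: 0.002
gripper_force: 1.8
```

In contact at 0.223 with 3.7 N, matching the start force. On to z 0.168 (5.5 cm more).

```bash
python3 -m creep '[{"slide":[0,0,1],"angular":[0,0,0],"claw":-1},{"slide":[0,0,1],"angular":[0,0,0],"claw":-1},{"slide":[0,0,1],"angular":[0,0,0],"claw":-1},{"slide":[0,0,1],"angular":[0,0,0],"claw":-1},{"slide":[0,0,0.8],"angular":[0,0,0],"claw":-1},{"slide":[0,0,0.5],"angular":[0,0,0],"claw":-1},{"slide":[0,0,0.2],"angular":[0,0,0],"claw":-1},{"slide":[0,0,0],"angular":[0,0,0],"claw":-1},{"slide":[0,0,0],"angular":[0,0,0],"claw":-1},{"slide":[0,0,0],"angular":[0,0,0],"claw":-1}]'
python3 -m creep '[{"slide":[0,0,0],"angular":[0,0,0],"claw":-1},{"slide":[0,0,0],"angular":[0,0,0],"claw":-1},{"slide":[0,0,0],"angular":[0,0,0],"claw":-1},{"slide":[0,0,0],"angular":[0,0,0],"claw":-1},{"slide":[0,0,0],"angular":[0,0,0],"claw":-1},{"slide":[0,0,0],"angular":[0,0,0],"claw":-1},{"slide":[0,0,0],"angular":[0,0,0],"claw":-1},{"slide":[0,0,0],"angular":[0,0,0],"claw":-1}]'
python3 - <<'E'
from h import *
b=viewer.snapshot("scene");a=viewer.snapshot("wrist")
cv2.imwrite('pics/c7.png',np.hstack([cv2.resize(a,(400,300)),cv2.resize(b[170:350,220:460],(400,300),interpolation=cv2.INTER_CUBIC)]))
E
```

```text
t: 12.88
tcp_pos: [0.5891, -0.0788, 0.1691]
tool_rot: [0.689, 0.724, -0.002, -0.002]
force: [-5.1, -0.9, 8.6]
finger_gap: 0.005
gripper_force: 4.2
t: 13.55
tcp_pos: [0.5892, -0.0788, 0.1692]
tool_rot: [0.689, 0.724, -0.002, -0.001]
force: [-5.6, -1.0, 8.0]
finger_gap: 0.001
gripper_force: 4.2
```

View pics/c7.png

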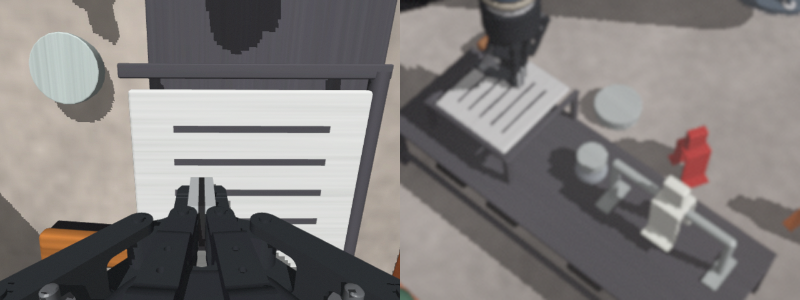

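c7 shows the flap level between the arms with the fingertips on it (left part, about (200,185)) at 8 N. The hanger still hangs on the bar (right part, about (668,212)).

```bash
python3 -c "from station import ticket; print(ticket.sign_off())"
```

```text
the job is handed in; nothing more can be done
None
```

I hung the white hanger on the rail and let go of it. The fingertips are holding the flap level at about 8 N, the other things look undisturbed in the last pictures, and the job is handed in at about 14 s (no verdict was returned).

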